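# Check the incubator lid's friction hinge and reseal it

### The arm

A 6-joint arm with a two-finger parallel gripper is mounted at the origin on the work surface. World frame = base frame: x ahead of the robot, y to its left, z up, the work surface at z = 0. Lengths are in mm, angles in degrees, forces in N, time in s.
With the tool pointing down it reaches from about 375 to 750 mm from the base axis. Payload 9 kg.
Tool frame: the origin (TCP) lies between the finger pads; the fingertips stand 14 mm ahead of it and the grasp point (between the pads) lies 5 mm behind it (r.finger_overhang is the z of the fingertips in the tool frame, in mm); z points along the fingers, y is the line along which they close (so a half turn about z gives the same grasp; the last joint's range is limited). The gripper opens to 85 mm and grips with 20 to 120 N. Pads are 22 mm wide; open, the fingers measure 114 mm over their backs; the gripper's body (76 mm by 85 mm) begins 54 mm behind the grasp point. The pads swing forward as they close: fully open they stand 13 mm farther back than shut.
Start: joints at [-84.036, 5.964, 5.575, 89.605, 0, 77.527], TCP at [189.775, -569.228, 245.331] pointing down, gripper open.
Joint ranges: [-171.21, 171.21], [-48.23, 106.86], [-62.78, 66.21], [-105.2, 120.99], [-86.42, 89.51], [-180, 180]. Speed limits (degrees/s): [127.2, 127.2, 147.25, 180, 180, 180].

### API

Orientations are given as [roll, pitch, yaw] about the fixed x, y, z axes, in that order (R = Rz(yaw) Ry(pitch) Rx(roll)).
In Python, from cell import r gives the robot as it stands. The module is installed in compiled form; this text tells all that it offers.
- The arm moves only by the tool play_rows, never from a script. Its argument "commands" is a list of rows, each a list of 7 numbers: the shift along the world's x, y, z in normalised numbers (1 is 60 cm), then the turn, a rotation vector about the world's x, y, z in fractions of the full range, 1 being pi/2 rad, then the opening, from 0 (shut) to 1 (fully open). In form: [[tx, ty, tz, rx, ry, rz, claw], ...]. A call has 1 to 12 rows; each row is the pose to reach, as a shift and turn from the pose commanded when the call began; what a row does not reach only later rows make up. A row lasts 1/8 s, in which the tool goes at most 62.5 mm and 10.7 degrees, less where a joint would pass 70% of its speed; a pose out of reach is approached as far as the arm can. Shift and turn numbers lie between -1 and 1, and a call with a number outside is refused. A call with a gripper value outside its range is refused whole. The fingers move at their own pace and stop on an object; the grip force is fixed at half the most. Time passes only in rows, so rows that repeat a pose let the fingers close. It gives the time, the measured TCP pose, the force, the opening and the grip force at its end, in the units of the state.
- r.state(): the state, without advancing time (a new reading comes with each control period).
- r.read_camera(name): name is "scene" or "top" or "wrist"; returns (picture, depth): 400x640x3 uint8, red, green, blue; 400x640 float32, mm along the optical axis (not along the pixel's ray), 0 where there is no reading.
- r.camera_info(name): a dict with "fx", "fy", "cx", "cy" (pixels), "camera_from_world" (4x4, takes a point from world to camera coordinates); the wrist camera has in their place "tool_from_camera" (4x4, takes a point from camera to tool coordinates, whose origin is the TCP and whose axes are the flange's). Camera axes: x right, y down, z forward; pixel columns grow to the right and rows downward; lengths in mm; the calibration is good to about 2 mm. A picture is of the moment at which its call begins: read the wrist's pose just before it. camera_info takes no time and is no camera call.
- r.hand_in(): hands the job in; it is judged then, once.
The state is a dict: "t": time; "joints": joint angles; "joint_velocities": joint speeds; "joint_torque": joint torques, N m; "ee_pos": TCP position; "tcp_rot": TCP orientation; "wrist_force": force on the tool from outside, world axes, zero at the start; "wrist_torque": the same for the moment, N m; "opening": finger opening in mm; "grasp_force": force on a finger pad.
Only numpy, scipy, OpenCV 4.12 (cv2) and the standard library are available. Lean on these libraries where they do the work, as an engineer would, in place of code of your own. Each camera call takes 0.05 s, during which the arm holds its last target. There are 200 camera calls.

### The job

Check the friction hinge of the small plate incubator: lift its lid (there is a handle in front) to roughly 55 degrees, let go completely and watch for a good second that it stands there by itself. Then lower the lid without letting it drop, and press on the blue pad with your fingertips with a steady push of about 14 newtons (never above 20) for a second to bed the lid on its rubber seal. Leave the lid shut and untouched, and do not disturb the burner, the dishes or the jar.

Things in the scene. Friction and masses are not known exactly. Their poses are not given: they have to be found in the camera images.
- incubator: Cream plate incubator, a fixed box 200 (x) by 260 (y) by 100 mm high on screw feet that lift its underside 2 to 14 mm off the bench, differently each time; origin at the centre of its underside. Its -x face is the front with the display; the hinge runs along its y axis at the rear (+x) top edge. It may stand turned by up to 0.4 rad either way
- lid (a joint): Angle of the cream-framed clear lid (rad): 0 lying on the seal, growing as it opens, stop at 1.35; starts up to 0.04 ajar. Panel 205 mm long, 260 wide, 12 thick, 0.4 to 0.65 kg. Its hinge has friction (about 0.6 N m): it holds any lid above about 0.75 rad; let go lower, a heavy lid may drop shut while a light one stays and has to be pushed down
- lid_hinge (a point): Point on the hinge axis at mid-width, 102 mm above the incubator's underside, 100 mm behind the incubator's centre; the lid turns about the incubator's y axis here. Its frame turns with the lid; lid closed: x to the rear, z up
- lid_handle (a point): Centre of the lid's dark steel handle: a round bar 12 mm thick, 130 mm long along y, 44 mm clear of the lid's front edge, on arms at its ends. 255 mm in front of the hinge axis and 6 mm above it with the lid closed (108 mm above the incubator's underside). It can be pinched from above, a finger before and one behind it, and may turn between the fingers as the lid swings
- pad_top (a point): Centre of the top face of the blue press pad, 36 (x) by 70 (y) by 5 mm, on the lid's front frame: 178 mm in front of the hinge axis and 17 mm above it with the lid closed (119 mm above the incubator's underside)
- press_pad: The blue press pad itself, on the lid; origin at the centre of its underside, x and z axes as the lid's. Under it the rubber seal is springy but stiff (about 14 N per mm pressed at the pad, its skin included): the pad sinks only about 1 mm under the push
- burner: Bystander: unlit bench burner, steel foot 84 mm across, black barrel, 130 mm tall, loose; origin under its foot
- dish_stack: Bystander: taped stack of four dark red culture dishes, 88 mm across, 64 mm tall, loose; origin under its centre
- swab_jar: Bystander: small jar with white cap, 56 mm across, 100 mm tall, loose; origin under its centre

How it is judged (in metres and radians):
On the way, in this order (a step that is already met when the one before it is completed fails the run):
1. the lid stands by itself between 0.8 and 1.15 rad, still and with nothing touching it, for 1 s (value of joint lid between 0.8 and 1.15 rad and contact force between anything else and lid below 0.2 N and velocity of joint lid between -0.03 and 0.03 rad/s), for 1 s.
2. the lid is lowered to within 0.06 rad of shut (value of joint lid below 0.06 rad), for 0.1 s.
3. the blue pad is pressed with more than 10 N for 0.6 s with the lid down on its seal (contact force between the fingers and press_pad above 10 N and value of joint lid below 0.005 rad), for 0.6 s.
At the end, for the whole second after the job is handed in: The lid is shut on its seal (joint under 0.006 rad), at rest and untouched (value of joint lid below 0.006 rad and velocity of joint lid between -0.03 and 0.03 rad/s and contact force between anything else and lid below 0.2 N).
It fails at once if the lid drops or is slammed (closing faster than 1 rad/s) (velocity of joint lid below -1 rad/s).
It fails at once if the blue pad is pressed with more than 20 N (contact force between anything else and press_pad above 20 N).
It fails at once if the burner is moved by more than 15 mm or tipped (distance of burner from where it was at the start of the episode above 0.015 m or angle between burner's own z axis and vertical above 0.2 rad).
It fails at once if the dish stack is moved by more than 15 mm or tipped (distance of dish_stack from where it was at the start of the episode above 0.015 m or angle between dish_stack's own z axis and vertical above 0.2 rad).
It fails at once if the jar is moved by more than 15 mm or tipped (distance of swab_jar from where it was at the start of the episode above 0.015 m or angle between swab_jar's own z axis and vertical above 0.2 rad).
It also fails if it takes over 72 s, if anything falls off the work surface, if the arm or the gripper's body presses on something with over 40 N, if the wrist force passes 120 N, or if a joint passes its speed limit or range.

## Working session

There is one attempt and no reset: what is moved stays moved. The work goes in short steps, Python scripts to look and compute and a tool call to move; the robot and the scene stay as the last step left them, time stands still between calls to the robot, and variables do not carry over. Pictures are saved under pics/ and viewed, at most 10 in all, crops included, and the job is handed in when it is done.

Besides the shell and the picture viewer there is one more tool, called after "Emit:" in YAML: its name, and indented under it one key for each argument. play_rows: Moves the arm, as the interface text tells. Its arguments: {"type":"object","properties":{"commands":{"type":"array","items":{"type":"array","items":{"type":"number"}}}},"required":["commands"]}

```bash
mkdir -p pics; cat > h.py <<'E'
import numpy as np, cv2
from cell import r
def grab(n):
    p,d=r.read_camera(n); return p,d,r.camera_info(n)
def world(u,v,d,c):
    T=np.linalg.inv(c["camera_from_world"]); 
    P=np.stack([(u-c["cx"])/c["fx"]*d,(v-c["cy"])/c["fy"]*d,d,np.ones_like(d)],-1)
    return (P@T.T)[...,:3]
def cloud(d,c):
    v,u=np.mgrid[0:400,0:640].astype(float); return world(u,v,d.astype(float),c)
E
python3 - <<'E'
from h import *
for n in("top","scene"):
    p,d,c=grab(n); cv2.imwrite(f"pics/{n}0.png",p[...,::-1]); np.savez(f"{n}0.npz",p=p,d=d)
    W=cloud(d,c); hsv=cv2.cvtColor(p,cv2.COLOR_RGB2HSV)
    m=((hsv[...,0]>95)&(hsv[...,0]<130)&(hsv[...,1]>110)&(hsv[...,2]>60)).astype(np.uint8)
    k,l,s,ce=cv2.connectedComponentsWithStats(m)
    for i in range(1,k):
        if s[i,4]>40:
            q=(l==i)&(d>0); print(n,s[i],ce[i],np.median(W[q],0), cv2.minAreaRect(W[q][:,:2].astype(np.float32)))
    print(np.linalg.inv(c["camera_from_world"])[:3].round(2).tolist(),c["fx"])
E
```

```text
top [357 210  28  17 371] [370.4097035 217.9541779] [ 512.70810478 -102.4252846   132.011306  ] ((513.236572265625, -102.2210693359375), (34.84724426269531, 68.05288696289062), 8.023465156555176)
top [   0  248   76   51 2053] [ 40.27861666 273.02581588] [353.99336433 745.40219964  49.62647456] ((351.82598876953125, 773.5233764648438), (122.75862884521484, 229.53598022460938), 5.602358341217041)
top [ 28 297 108  32 299] [ 81.72909699 312.84949833] [249.37502281 650.59182639   8.06507472] ((249.9884033203125, 649.4226684570312), (7.741764068603516, 292.4971008300781), 17.114221572875977)
top [ 52 333  34  41  99] [ 68.62626263 352.96969697] [148.70999368 668.64434141  16.0205371 ] ((147.76161193847656, 668.5789794921875), (137.2845458984375, 8.234021186828613), 44.57929611206055)
[[0.03, -0.99, 0.17, 382.16], [-1.0, -0.03, -0.0, 47.79], [0.01, -0.17, -0.99, 1215.76]] 436.78235738122186
scene [485  34  13   9  92] [490.80434783  38.07608696] [-406.18480883  352.80480746  220.53469375] ((-405.1630554199219, 353.1374206542969), (19.94891929626465, 37.64039611816406), 15.33873462677002)

[... 413 characters left out ...]
2 163  31  11 238] [256.83613445 168.15966387] [515.93293039 -96.8604391  131.2308004 ] ((513.1314086914062, -98.27456665039062), (38.39768981933594, 69.42632293701172), 5.907186031341553)
scene [563 175  42  26 123] [584.31707317 187.62601626] [149.431046   670.36208929  16.04580046] ((146.52774047851562, 668.0092163085938), (131.0290985107422, 10.72884750366211), 46.54367446899414)
scene [ 519  208  121   55 2379] [606.20176545 233.5023119 ] [397.32285518 698.82631799  47.92857119] ((345.20526123046875, 649.5402221679688), (192.9829559326172, 234.56832885742188), 14.900504112243652)
[[-0.36, 0.54, -0.77, 1405.68], [0.93, 0.19, -0.3, 407.52], [-0.02, -0.82, -0.57, 740.27]] 490.3247183767807
```

View pics/top0.png

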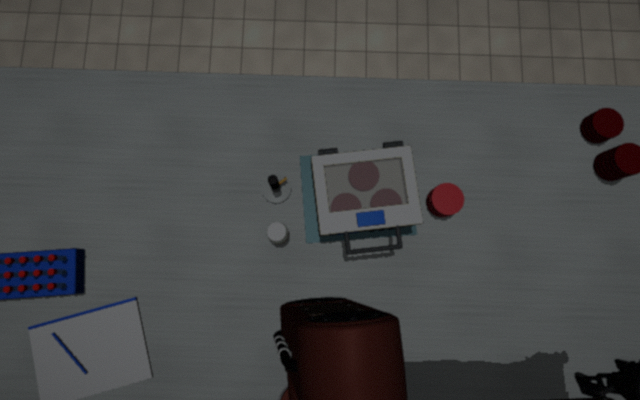

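View pics/scene0.png

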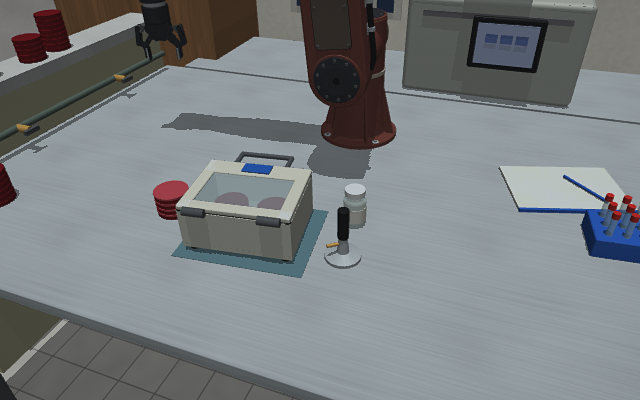

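```bash
python3 - <<'E'
from h import *
z=np.load("top0.npz");c=r.camera_info("top");W=cloud(z["d"],c);p=z["p"].astype(int)
# local-frame dump around pad
o=np.array([513,-101.])
for yaw in (0,4,8,12):
    t=np.radians(yaw);ex=np.array([np.cos(t),np.sin(t)]);ey=np.array([-ex[1],ex[0]])
    Q=(W[...,:2]-o);X=Q@ex;Y=Q@ey
    b=(abs(Y)<150)&(X>-100)&(X<0)&(W[...,2]>95)&(W[...,2]<150)&(z["d"]>0)&(X<-55)
    print(yaw,b.sum(),X[b].min(),X[b].max(),X[b].std(),Y[b].min(),Y[b].max(),np.median(W[b],0))
m=(z["d"]>0)&(W[...,2]>118)&(W[...,2]<150)&(abs(W[...,0]-570)<190)&(abs(W[...,1]+101)<190)
print(cv2.minAreaRect(W[m][:,:2].astype(np.float32)))
E
```

```text
0 335 -90.72225260542524 -55.9732770502452 8.121236615284722 -81.90532801751814 60.881129440195075 [ 437.12306128 -102.93286708  125.63557898]
4 337 -87.31697602683364 -55.01724422267146 7.149047578080406 -77.42776919297847 64.91833492684763 [ 437.17346679 -107.86038628  125.63089905]
8 340 -84.09771099990382 -55.03649186657504 6.907667953063647 -72.70513981017409 69.07147157164201 [ 437.29330792 -112.79731477  125.58281509]
12 340 -87.48489068960043 -55.071875615323364 7.184196988599072 -69.19474118078529 74.04257735293815 [ 437.29330792 -117.53371167  125.55047485]
((567.2891235351562, -95.4302978515625), (277.01690673828125, 260.8382568359375), 8.242318153381348)
```

The top view shows the pad at (370,218), the handle bar at about (372,255), the jar at (277,233), the burner at (277,187) and the dishes at (445,199). The scene view shows the lid nearly shut with its hinges at the far side.

```bash
python3 - <<'E'
from h import *
yaw=np.radians(8.1);ex=np.array([np.cos(yaw),np.sin(yaw)]);ey=np.array([-ex[1],ex[0]])
for n in("top","scene"):
    z=np.load(n+"0.npz");c=r.camera_info(n);W=cloud(z["d"],c);ok=z["d"]>0
    Q=W[...,:2]-[513,-101];X=Q@ex;Y=Q@ey;Z=W[...,2]
    m=ok&(abs(Y)>112)&(abs(Y)<125)&(X>-15)&(X<160)&(Z>105)&(Z<150)
    print(n,"side frame slope",np.polyfit(X[m],Z[m],1),m.sum())
    m=ok&(abs(Y)<50)&(X<-65)&(X>-95)&(Z>100)&(Z<150); print("bar",m.sum(),np.median(X[m]),X[m].min(),X[m].max(),np.percentile(Z[m],[50,90]))
    m=ok&(abs(X)<10)&(abs(Y)<25); print("pad z",np.median(Z[m]))
s=r.state(); print({k:np.round(s[k],2).tolist() for k in("t","ee_pos","tcp_rot","opening","wrist_force")})
E
```

```text
top side frame slope [6.51304820e-04 1.27024647e+02] 702
bar 195 -78.15250331733282 -84.04997381902817 -72.0445345336167 [125.28001519 128.19093417]
pad z 132.19324746614848
scene side frame slope [-2.45466581e-03  1.26630343e+02] 471
bar 179 -72.9999668669424 -81.70494658883163 -67.22132416584708 [123.81327921 126.59228824]
pad z 131.64502546725157
{'t': 0.1, 'ee_pos': [189.75, -568.91, 244.6], 'tcp_rot': [-179.93, -0.02, 18.44], 'opening': 85.27, 'wrist_force': [-0.51, 0.08, 0.15]}
```

The rows are not in the units I measure in: shifts go in shares of 60 cm and turns go in shares of pi/2 rad. I convert before sending: 0.457 m / 0.6 = 0.7617, 0.41 m / 0.6 = 0.6833, 79.7 degrees / 90 = 0.8856.

Emit:
play_rows:
  commands:
    - [0.0833,0.1517,0,0,0,0.1111,0.55]
    - [0.1667,0.3033,0,0,0,0.2222,0.55]
    - [0.25,0.455,0,0,0,0.3333,0.55]
    - [0.3167,0.5833,0,0,0,0.4444,0.55]
    - [0.3667,0.6833,0,0,0,0.5556,0.55]
    - [0.4117,0.7617,0,0,0,0.6667,0.55]
    - [0.4117,0.7617,0,0,0,0.7778,0.55]
    - [0.4117,0.7617,0,0,0,0.8856,0.55]
    - [0.4117,0.7617,0,0,0,0.8856,0.55]
    - [0.4117,0.7617,0,0,0,0.8856,0.55]
    - [0.4117,0.7617,0,0,0,0.8856,0.55]

```text
t: 1.48
ee_pos: [436.5, -112.7, 245.1]
tcp_rot: [-180.0, -0.0, 98.1]
wrist_force: [-0.3, 0.7, -0.1]
opening: 46.7
grasp_force: 0.0
```

```bash
python3 - <<'E'
from h import *
from scipy.spatial.transform import Rotation as Ro
s=r.state(); print({k:np.round(s[k],2).tolist() for k in("t","ee_pos","tcp_rot","opening","wrist_force","joints")})
p,d,c=grab("wrist"); cv2.imwrite("pics/w1.png",p[...,::-1])
T=np.eye(4);T[:3,:3]=Ro.from_euler("xyz",s["tcp_rot"],degrees=True).as_matrix();T[:3,3]=s["ee_pos"]
c["camera_from_world"]=np.linalg.inv(T@c["tool_from_camera"]);W=cloud(d,c);Z=W[...,2]
hsv=cv2.cvtColor(p,cv2.COLOR_RGB2HSV)
m=(hsv[...,0]>95)&(hsv[...,0]<130)&(hsv[...,1]>110)&(d>0)&(Z>110)
print("pad",m.sum(),np.median(W[m],0),cv2.minAreaRect(W[m][:,:2].astype(np.float32)))
m=(d>0)&(Z>105)&(Z<140)&(hsv[...,1]<90)&(W[...,0]<470)&(abs(W[...,1]+112)<90)
print("handle",m.sum(),W[m].mean(0),cv2.minAreaRect(W[m][:,:2].astype(np.float32)),np.percentile(Z[m],[50,90]))
E
```

```text
{'t': 1.48, 'ee_pos': [436.46, -112.74, 245.11], 'tcp_rot': [-179.98, -0.0, 98.11], 'opening': 46.73, 'wrist_force': [-0.31, 0.72, -0.11], 'joints': [-31.18, -20.33, -18.74, 91.6, -0.01, 50.71]}
pad 3129 [513.36042076 -97.35603269 132.40655932] ((495.4999084472656, -102.03477478027344), (73.06806945800781, 68.64293670654297), 8.37987995147705)
handle 2852 [442.49692326 -97.84196828 126.15378561] ((455.6042785644531, -108.63595581054688), (47.596309661865234, 140.80921936035156), 7.809881687164307) [126.45174896 127.77602755]
```

View pics/w1.png

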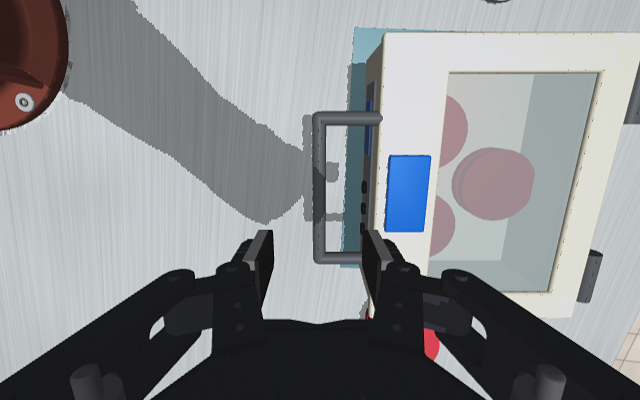

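The wrist view shows the bar (column 320) running between the fingers (258 and 372), with the pad at about (408,193). I'll go down and pinch.

Scaled: -0.129 m / 0.6 = -0.215, -0.11 m / 0.6 = -0.1833.

Emit:
play_rows:
  commands:
    - [0.0017,0.0017,-0.0667,0,0,0,0.55]
    - [0.0017,0.0017,-0.1333,0,0,0,0.55]
    - [0.0017,0.0017,-0.1833,0,0,0,0.55]
    - [0.0017,0.0017,-0.215,0,0,0,0.55]
    - [0.0017,0.0017,-0.215,0,0,0,0.55]
    - [0.0017,0.0017,-0.215,0,0,0,0.35]
    - [0.0017,0.0017,-0.215,0,0,0,0.2]
    - [0.0017,0.0017,-0.215,0,0,0,0]
    - [0.0017,0.0017,-0.215,0,0,0,0]
    - [0.0017,0.0017,-0.215,0,0,0,0]
    - [0.0017,0.0017,-0.215,0,0,0,0]

```text
t: 2.9
ee_pos: [437.4, -111.8, 117.6]
tcp_rot: [-179.9, 0.1, 98.1]
wrist_force: [-8.5, -2.0, 6.4]
opening: 10.2
grasp_force: 58.5
```

```bash
python3 - <<'E'
import numpy as np
c,s=np.cos(np.radians(8.1)),np.sin(np.radians(8.1))
p0=None
for a in np.radians(np.arange(0,56,2.5)):
    x=255*(1-np.cos(a))+6*np.sin(a); z=255*np.sin(a)+6*(np.cos(a)-1)
    print(round(np.degrees(a),1),np.round([x*c/1000,x*s/1000,z/1000],4))
E
```

```text
0.0 [0. 0. 0.]
2.5 [0.0005 0.0001 0.0111]
5.0 [0.0015 0.0002 0.0222]
7.5 [0.0029 0.0004 0.0332]
10.0 [0.0049 0.0007 0.0442]
12.5 [0.0073 0.001  0.055 ]
15.0 [0.0101 0.0014 0.0658]
17.5 [0.0135 0.0019 0.0764]
20.0 [0.0173 0.0025 0.0869]
22.5 [0.0215 0.0031 0.0971]
25.0 [0.0262 0.0037 0.1072]
27.5 [0.0313 0.0045 0.1171]
30.0 [0.0368 0.0052 0.1267]
32.5 [0.0427 0.0061 0.1361]
35.0 [0.0491 0.007  0.1452]
37.5 [0.0558 0.0079 0.154 ]
40.0 [0.0629 0.0089 0.1625]
42.5 [0.0703 0.01   0.1707]
45.0 [0.0781 0.0111 0.1786]
47.5 [0.0863 0.0123 0.1861]
50.0 [0.0947 0.0135 0.1932]
52.5 [0.1035 0.0147 0.2   ]
55.0 [0.1125 0.016  0.2063]
```

Scaled: 0.107 m / 0.6 = 0.1783, 0.055 m / 0.6 = 0.0917.

Emit:
play_rows:
  commands:
    - [0.0008,0.0002,0.0183,0,0,0,0]
    - [0.0025,0.0003,0.0367,0,0,0,0]
    - [0.0048,0.0007,0.055,0,0,0,0]
    - [0.0082,0.0012,0.0733,0,0,0,0]
    - [0.0122,0.0017,0.0917,0,0,0,0]
    - [0.0168,0.0023,0.11,0,0,0,0]
    - [0.0225,0.0032,0.1275,0,0,0,0]
    - [0.0288,0.0042,0.145,0,0,0,0]
    - [0.0358,0.0052,0.1617,0,0,0,0]
    - [0.0437,0.0062,0.1783,0,0,0,0]

```text
t: 4.15
ee_pos: [461.9, -108.2, 223.5]
tcp_rot: [-179.7, 0.1, 98.1]
wrist_force: [-13.8, -5.8, -1.5]
opening: 9.8
grasp_force: 58.7
```

```bash
cat >> h.py <<'E'
def lid():
    p,d,c=grab("scene");W=cloud(d,c);hsv=cv2.cvtColor(p,cv2.COLOR_RGB2HSV)
    m=(hsv[...,0]>95)&(hsv[...,0]<130)&(hsv[...,1]>110)&(hsv[...,2]>40)&(d>0)&(abs(W[...,1]+90)<100)&(W[...,0]>450)&(W[...,2]>100)
    P=np.median(W[m],0); h=np.array([689.,-76]); X=(h-P[:2])@[.99,.141]
    s=r.state()
    print("pad",m.sum(),P.round(1),"angle",np.arctan2(P[2]-115,X)-np.arctan2(17,178),{k:np.round(s[k],2).tolist() for k in("t","ee_pos","tcp_rot","opening","wrist_force","grasp_force")})
    return p
E
python3 - <<'E'
from h import *
p=lid(); cv2.imwrite("pics/s2.png",p[100:300,100:400,::-1])
E
```

```text
pad 366 [535.6 -94.7 201.7] angle 0.41632270482764555 {'t': 4.2, 'ee_pos': [462.52, -108.13, 224.82], 'tcp_rot': [-179.75, 0.09, 98.1], 'opening': 10.22, 'wrist_force': [-13.98, -4.11, 4.79], 'grasp_force': 59.36}
```

Scaled: 0.0991 m / 0.6 = 0.1652, 0.0928 m / 0.6 = 0.1547.

Emit:
play_rows:
  commands:
    - [0.0085,0.0013,0.0165,0,0,0,0]
    - [0.0177,0.0025,0.0325,0,0,0,0]
    - [0.0275,0.004,0.0482,0,0,0,0]
    - [0.0382,0.0055,0.0633,0,0,0,0]
    - [0.0493,0.007,0.078,0,0,0,0]
    - [0.0612,0.0087,0.0922,0,0,0,0]
    - [0.0735,0.0105,0.1058,0,0,0,0]
    - [0.0865,0.0123,0.119,0,0,0,0]
    - [0.1002,0.0143,0.1315,0,0,0,0]
    - [0.1142,0.0163,0.1433,0,0,0,0]
    - [0.1288,0.0183,0.1547,0,0,0,0]
    - [0.1438,0.0205,0.1652,0,0,0,0]

```text
t: 5.7
ee_pos: [548.1, -95.9, 326.6]
tcp_rot: [-179.9, 0.2, 98.1]
wrist_force: [-22.1, -2.5, 22.7]
opening: 9.7
grasp_force: 61.8
```

```bash
python3 - <<'E'
from h import *
p=lid(); cv2.imwrite("pics/s3.png",p[50:300,100:450,::-1])
E
```

```text
pad 520 [600.4 -86.1 268.9] angle 0.9505318344832484 {'t': 5.75, 'ee_pos': [549.14, -95.75, 327.27], 'tcp_rot': [-179.98, 0.22, 98.1], 'opening': 9.82, 'wrist_force': [-19.86, -1.81, 27.3], 'grasp_force': 62.33}
```

View pics/s3.png

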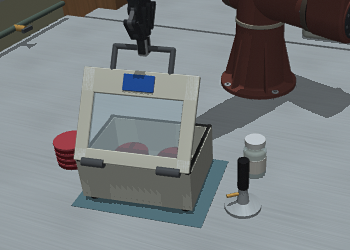

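The crop shows the lid standing at about 54°, with the bar pinched in the fingers at about (140,45). I'll relieve the radial force before letting go.

Scaled: 0.0015 m / 0.6 = 0.0025, -0.001 m / 0.6 = -0.0017.

Emit:
play_rows:
  commands:
    - [-0.0017,0,0.0025,0,0,0,0]
    - [-0.0017,0,0.0025,0,0,0,0]
    - [-0.0017,0,0.0025,0,0,0,0]

```text
t: 6.12
ee_pos: [548.7, -95.8, 327.1]
tcp_rot: [179.9, 0.2, 98.1]
wrist_force: [-8.6, -2.4, 15.1]
opening: 9.7
grasp_force: 61.0
```

Good direction; a little more, then open gently and rise.

Scaled: 0.0015 m / 0.6 = 0.0025, -0.0005 m / 0.6 = -0.0008.

Emit:
play_rows:
  commands:
    - [-0.0008,0,0.0025,0,0,0,0]
    - [-0.0008,0,0.0025,0,0,0,0]
    - [-0.0008,0,0.0025,0,0,0,0.15]
    - [-0.0008,0,0.0025,0,0,0,0.25]
    - [-0.0008,0,0.0025,0,0,0,0.35]
    - [-0.0008,0,0.0025,0,0,0,0.45]
    - [-0.0008,0,0.0025,0,0,0,0.5]
    - [-0.0008,0,0.0025,0,0,0,0.5]

```text
t: 7.12
ee_pos: [548.8, -95.2, 325.4]
tcp_rot: [180.0, -0.0, 98.1]
wrist_force: [-0.7, 0.3, 0.2]
opening: 42.8
grasp_force: 0.0
```

```bash
python3 - <<'E'
from h import *
lid()
E
```

```text
pad 524 [600.4 -86.3 269.1] angle 0.950925927264575 {'t': 7.18, 'ee_pos': [548.77, -95.23, 325.42], 'tcp_rot': [180.0, -0.0, 98.14], 'opening': 42.5, 'wrist_force': [0.91, -0.44, -1.09], 'grasp_force': 0.0}
```

Emit:
play_rows:
  commands:
    - [0,0,0.0333,0,0,0,0.5]
    - [0,0,0.0667,0,0,0,0.5]
    - [0,0,0.0833,0,0,0,0.5]
    - [0,0,0.0833,0,0,0,0.5]
    - [0,0,0.0833,0,0,0,0.5]
    - [0,0,0.0833,0,0,0,0.5]
    - [0,0,0.0833,0,0,0,0.5]
    - [0,0,0.0833,0,0,0,0.5]
    - [0,0,0.0833,0,0,0,0.5]
    - [0,0,0.0833,0,0,0,0.5]
    - [0,0,0.0833,0,0,0,0.5]
    - [0,0,0.0833,0,0,0,0.5]

```text
t: 8.68
ee_pos: [548.8, -95.2, 375.5]
tcp_rot: [180.0, 0.0, 98.1]
wrist_force: [0.5, -0.5, -0.2]
opening: 42.6
grasp_force: 0.0
```

```bash
python3 - <<'E'
from h import *
lid()
E
```

```text
pad 525 [600.9 -86.3 269.1] angle 0.9536597846748728 {'t': 8.72, 'ee_pos': [548.79, -95.24, 375.45], 'tcp_rot': [179.99, 0.0, 98.13], 'opening': 42.72, 'wrist_force': [-0.06, -0.31, -0.35], 'grasp_force': 0.0}
```

Emit:
play_rows:
  commands:
    - [0,0,0,0,0,0,0.5]
    - [0,0,0,0,0,0,0.5]
    - [0,0,0,0,0,0,0.5]
    - [0,0,0,0,0,0,0.5]
    - [0,0,0,0,0,0,0.5]

```text
t: 9.35
ee_pos: [548.8, -95.2, 375.4]
tcp_rot: [180.0, 0.0, 98.1]
wrist_force: [-0.0, 0.2, -0.1]
opening: 42.9
grasp_force: 0.0
```

```bash
python3 - <<'E'
from h import *
lid()
E
```

```text
pad 526 [600.6 -85.3 269.2] angle 0.9530271619496212 {'t': 9.4, 'ee_pos': [548.76, -95.2, 375.43], 'tcp_rot': [180.0, -0.0, 98.14], 'opening': 42.89, 'wrist_force': [-0.11, 0.44, -0.38], 'grasp_force': 0.0}
```

Scaled: -0.053 m / 0.6 = -0.0883, -0.001 m / 0.6 = -0.0017.

Emit:
play_rows:
  commands:
    - [-0.0017,-0.0008,-0.0333,0,0,0,0.5]
    - [-0.0017,-0.0008,-0.0667,0,0,0,0.5]
    - [-0.0017,-0.0008,-0.0883,0,0,0,0.5]
    - [-0.0017,-0.0008,-0.0883,0,0,0,0.5]
    - [-0.0017,-0.0008,-0.0883,0,0,0,0.35]
    - [-0.0017,-0.0008,-0.0883,0,0,0,0.2]
    - [-0.0017,-0.0008,-0.0883,0,0,0,0]
    - [-0.0017,-0.0008,-0.0883,0,0,0,0]
    - [-0.0017,-0.0008,-0.0883,0,0,0,0]
    - [-0.0017,-0.0008,-0.0883,0,0,0,0]

```text
t: 10.65
ee_pos: [547.7, -95.9, 322.9]
tcp_rot: [180.0, 0.0, 98.1]
wrist_force: [-1.9, -1.2, 5.3]
opening: 9.5
grasp_force: 58.8
```

```bash
python3 - <<'E'
from h import *
lid()
c,s=np.cos(np.radians(8.1)),np.sin(np.radians(8.1))
f=lambda a:np.array([-255*np.cos(a)+6*np.sin(a),255*np.sin(a)+6*np.cos(a)])
a0=np.radians(54.6)
for k,a in enumerate(np.linspace(54.6,0,23)):
    if k==11: print("--"); 
    x,z=f(np.radians(a))-f(a0)
    print(round(a,1),np.round([x*c/1000,x*s/1000,z/1000],4))
    if k==11: a0=np.radians(a)
E
```

```text
pad 522 [600.  -85.8 268.6] angle 0.9477877455456915 {'t': 10.7, 'ee_pos': [547.74, -95.89, 322.92], 'tcp_rot': [179.98, 0.04, 98.13], 'opening': 10.2, 'wrist_force': [-2.13, -0.4, 5.04], 'grasp_force': 58.76}
54.6 [0. 0. 0.]
52.1 [-0.0089 -0.0013 -0.0064]
49.6 [-0.0176 -0.0025 -0.0132]
47.2 [-0.0259 -0.0037 -0.0203]
44.7 [-0.034  -0.0048 -0.0278]
42.2 [-0.0417 -0.0059 -0.0356]
39.7 [-0.049  -0.007  -0.0438]
37.2 [-0.056  -0.008  -0.0523]
34.7 [-0.0627 -0.0089 -0.0611]
32.3 [-0.0689 -0.0098 -0.0701]
29.8 [-0.0748 -0.0106 -0.0795]
--
27.3 [-0.0802 -0.0114 -0.089 ]
24.8 [-0.005  -0.0007 -0.0098]
22.3 [-0.0096 -0.0014 -0.0198]
19.9 [-0.0138 -0.002  -0.03  ]
17.4 [-0.0176 -0.0025 -0.0404]
14.9 [-0.0208 -0.003  -0.051 ]
12.4 [-0.0237 -0.0034 -0.0616]
9.9 [-0.026  -0.0037 -0.0724]
7.4 [-0.0279 -0.004  -0.0833]
5.0 [-0.0294 -0.0042 -0.0942]
2.5 [-0.0303 -0.0043 -0.1053]
0.0 [-0.0308 -0.0044 -0.1163]
```

Scaled: -0.089 m / 0.6 = -0.1483, -0.0802 m / 0.6 = -0.1337.

Emit:
play_rows:
  commands:
    - [-0.0148,-0.0022,-0.0107,0,0,0,0]
    - [-0.0293,-0.0042,-0.022,0,0,0,0]
    - [-0.0432,-0.0062,-0.0338,0,0,0,0]
    - [-0.0567,-0.008,-0.0463,0,0,0,0]
    - [-0.0695,-0.0098,-0.0593,0,0,0,0]
    - [-0.0817,-0.0117,-0.073,0,0,0,0]
    - [-0.0933,-0.0133,-0.0872,0,0,0,0]
    - [-0.1045,-0.0148,-0.1018,0,0,0,0]
    - [-0.1148,-0.0163,-0.1168,0,0,0,0]
    - [-0.1247,-0.0177,-0.1325,0,0,0,0]
    - [-0.1337,-0.019,-0.1483,0,0,0,0]

```text
t: 12.08
ee_pos: [467.2, -107.3, 232.8]
tcp_rot: [180.0, 0.0, 98.1]
wrist_force: [1.1, -3.6, 2.7]
opening: 9.7
grasp_force: 59.3
```

```bash
python3 - <<'E'
from h import *
lid()
E
```

```text
pad 384 [540.  -94.5 209.2] angle 0.4654331609414648 {'t': 12.12, 'ee_pos': [466.19, -107.4, 231.53], 'tcp_rot': [-179.87, -0.0, 98.12], 'opening': 9.74, 'wrist_force': [1.69, -5.36, -1.74], 'grasp_force': 58.71}
```

Tracking well; the lower half, stopping slightly above shut.

Scaled: -0.112 m / 0.6 = -0.1867, -0.1053 m / 0.6 = -0.1755.

Emit:
play_rows:
  commands:
    - [-0.0083,-0.0012,-0.0163,0,0,0,0]
    - [-0.016,-0.0023,-0.033,0,0,0,0]
    - [-0.023,-0.0033,-0.05,0,0,0,0]
    - [-0.0293,-0.0042,-0.0673,0,0,0,0]
    - [-0.0347,-0.005,-0.085,0,0,0,0]
    - [-0.0395,-0.0057,-0.1027,0,0,0,0]
    - [-0.0433,-0.0062,-0.1207,0,0,0,0]
    - [-0.0465,-0.0067,-0.1388,0,0,0,0]
    - [-0.049,-0.007,-0.157,0,0,0,0]
    - [-0.0505,-0.0072,-0.1755,0,0,0,0]
    - [-0.0513,-0.0073,-0.1867,0,0,0,0]
    - [-0.0513,-0.0073,-0.1867,0,0,0,0]

```text
t: 13.62
ee_pos: [437.3, -111.4, 120.7]
tcp_rot: [179.9, -0.0, 98.1]
wrist_force: [8.1, -1.8, -3.4]
opening: 9.8
grasp_force: 58.4
```

```bash
python3 - <<'E'
from h import *
lid()
E
```

```text
pad 238 [515.4 -97.7 131.6] angle -0.000789694132458385 {'t': 13.68, 'ee_pos': [437.35, -111.43, 120.73], 'tcp_rot': [179.91, -0.01, 98.15], 'opening': 9.87, 'wrist_force': [8.15, -1.07, -4.61], 'grasp_force': 58.41}
```

Emit:
play_rows:
  commands:
    - [0,0,-0.0017,0,0,0,0]
    - [0,0,-0.0033,0,0,0,0]
    - [0,0,-0.0033,0,0,0,0]
    - [0,0,-0.0033,0,0,0,0]

```text
t: 14.18
ee_pos: [437.4, -111.5, 120.3]
tcp_rot: [179.9, 0.0, 98.2]
wrist_force: [2.7, 1.7, 9.7]
opening: 9.6
grasp_force: 60.0
```

Scaled: 0.0765 m / 0.6 = 0.1275, 0.07 m / 0.6 = 0.1167.

Emit:
play_rows:
  commands:
    - [0,0,0,0,0,0,0.15]
    - [0,0,0,0,0,0,0.3]
    - [0,0,0,0,0,0,0.5]
    - [0,0,0,0,0,0,0.5]
    - [0,0,0.0333,0,0,0,0.5]
    - [0,0,0.0833,0,0,0,0.5]
    - [0,0,0.1167,0,0,0,0.5]
    - [0.0633,0.0083,0.1167,0,0,0,0]
    - [0.1275,0.0183,0.1167,0,0,0,0]
    - [0.1275,0.0183,0.1167,0,0,0,0]
    - [0.1275,0.0183,0.1167,0,0,0,0]
    - [0.1275,0.0183,0.1167,0,0,0,0]

```text
t: 15.68
ee_pos: [512.7, -100.7, 189.7]
tcp_rot: [180.0, 0.0, 98.1]
wrist_force: [-0.7, 0.3, 0.6]
opening: 0.2
grasp_force: 0.0
```

```bash
python3 - <<'E'
from h import *
print(r.finger_overhang);lid()
p,d,c=grab("wrist"); cv2.imwrite("pics/w4.png",p[...,::-1])
E
```

```text
14.0
pad 241 [516.2 -97.7 131.3] angle -0.001980008207604439 {'t': 15.72, 'ee_pos': [512.81, -100.69, 189.76], 'tcp_rot': [179.97, 0.02, 98.11], 'opening': -0.13, 'wrist_force': [-0.13, -0.52, -0.23], 'grasp_force': 0.0}
```

View pics/w4.png

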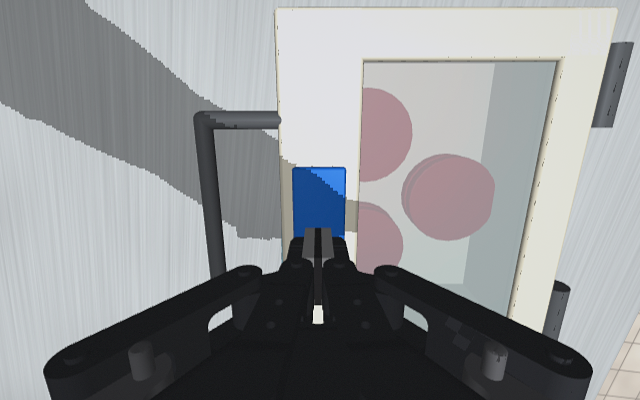

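The wrist view shows the closed fingertips (column 317) over the pad (columns 292–346), so they are centred. Now down to just above it.

Scaled: -0.04 m / 0.6 = -0.0667, -0.02 m / 0.6 = -0.0333.

Emit:
play_rows:
  commands:
    - [0,0,-0.0333,0,0,0,0]
    - [0,0,-0.0583,0,0,0,0]
    - [0,0,-0.0667,0,0,0,0]
    - [0,0,-0.0667,0,0,0,0]
    - [0,0,-0.0667,0,0,0,0]

```text
t: 16.4
ee_pos: [513.5, -100.6, 149.9]
tcp_rot: [180.0, 0.0, 98.1]
wrist_force: [-0.3, -0.5, 0.9]
opening: -0.0
grasp_force: 0.0
```

Scaled: -0.0015 m / 0.6 = -0.0025, -0.001 m / 0.6 = -0.0017.

Emit:
play_rows:
  commands:
    - [0,0,-0.0008,0,0,0,0]
    - [0,0,-0.0017,0,0,0,0]
    - [0,0,-0.0025,0,0,0,0]
    - [0,0,-0.0025,0,0,0,0]

```text
t: 16.9
ee_pos: [513.2, -100.5, 147.9]
tcp_rot: [180.0, 0.0, 98.1]
wrist_force: [-0.3, -0.0, -0.1]
opening: 0.1
grasp_force: 0.0
```

Scaled: -0.001 m / 0.6 = -0.0017, -0.0005 m / 0.6 = -0.0008.

Emit:
play_rows:
  commands:
    - [0,0,-0.0008,0,0,0,0]
    - [0,0,-0.0017,0,0,0,0]
    - [0,0,-0.0017,0,0,0,0]

```text
t: 17.27
ee_pos: [513.2, -100.5, 146.9]
tcp_rot: [-180.0, -0.0, 98.1]
wrist_force: [0.4, -0.1, 0.1]
opening: -0.1
grasp_force: 0.0
```

Tips at about 133; fine steps now.

Scaled: -0.0005 m / 0.6 = -0.0008.

Emit:
play_rows:
  commands:
    - [0,0,-0.0008,0,0,0,0]
    - [0,0,-0.0008,0,0,0,0]
    - [0,0,-0.0008,0,0,0,0]

```text
t: 17.65
ee_pos: [513.3, -100.5, 146.4]
tcp_rot: [180.0, 0.0, 98.1]
wrist_force: [1.0, -0.5, 0.4]
opening: 0.3
grasp_force: 0.0
```

Scaled: -0.0005 m / 0.6 = -0.0008.

Emit:
play_rows:
  commands:
    - [0,0,-0.0008,0,0,0,0]
    - [0,0,-0.0008,0,0,0,0]
    - [0,0,-0.0008,0,0,0,0]

```text
t: 18.02
ee_pos: [513.3, -100.6, 146.3]
tcp_rot: [180.0, 0.0, 98.1]
wrist_force: [-1.8, 1.3, 5.7]
opening: -0.0
grasp_force: 2.7
```

Scaled: -0.0004 m / 0.6 = -0.0007.

Emit:
play_rows:
  commands:
    - [0,0,-0.0007,0,0,0,0]
    - [0,0,-0.0007,0,0,0,0]
    - [0,0,-0.0007,0,0,0,0]

```text
t: 18.4
ee_pos: [513.3, -100.6, 146.2]
tcp_rot: [180.0, 0.0, 98.1]
wrist_force: [-3.2, 1.3, 8.4]
opening: 0.2
grasp_force: 4.0
```

Scaled: -0.0006 m / 0.6 = -0.001, -0.0003 m / 0.6 = -0.0005.

Emit:
play_rows:
  commands:
    - [0,0,-0.0005,0,0,0,0]
    - [0,0,-0.001,0,0,0,0]
    - [0,0,-0.001,0,0,0,0]
    - [0,0,-0.001,0,0,0,0]

```text
t: 18.9
ee_pos: [513.4, -100.5, 146.0]
tcp_rot: [180.0, 0.0, 98.1]
wrist_force: [-5.0, 2.1, 11.5]
opening: 0.3
grasp_force: 5.9
```

Scaled: -0.0004 m / 0.6 = -0.0007.

Emit:
play_rows:
  commands:
    - [0,0,-0.0007,0,0,0,0]
    - [0,0,-0.0007,0,0,0,0]
    - [0,0,-0.0007,0,0,0,0]
    - [0,0,-0.0007,0,0,0,0]
    - [0,0,-0.0007,0,0,0,0]
    - [0,0,-0.0007,0,0,0,0]
    - [0,0,-0.0007,0,0,0,0]
    - [0,0,-0.0007,0,0,0,0]
    - [0,0,-0.0007,0,0,0,0]
    - [0,0,-0.0007,0,0,0,0]

```text
t: 20.15
ee_pos: [513.4, -100.5, 146.0]
tcp_rot: [180.0, 0.0, 98.1]
wrist_force: [-6.3, 2.2, 14.9]
opening: 0.2
grasp_force: 7.1
```

```bash
python3 - <<'E'
from h import *
lid()
E
```

```text
pad 197 [519.7 -91.5 130.7] angle -0.002841743287652687 {'t': 20.2, 'ee_pos': [513.38, -100.52, 145.95], 'tcp_rot': [179.96, 0.03, 98.15], 'opening': 0.31, 'wrist_force': [-5.87, 3.48, 14.54], 'grasp_force': 7.1}
```

Scaled: 0.14 m / 0.6 = 0.2333, 0.09 m / 0.6 = 0.15.

Emit:
play_rows:
  commands:
    - [0,0,0.0017,0,0,0,0]
    - [0,0,0.005,0,0,0,0]
    - [0,0,0.0167,0,0,0,0]
    - [0,0,0.0667,0,0,0,0]
    - [0,0,0.15,0,0,0,0]
    - [0,0,0.2333,0,0,0,0]
    - [0,0,0.2333,0,0,0,0]
    - [0,0,0.2333,0,0,0,0]
    - [0,0,0.2333,0,0,0,0]

```text
t: 21.32
ee_pos: [512.8, -100.3, 283.0]
tcp_rot: [-179.9, -0.1, 98.1]
wrist_force: [0.1, -0.2, 0.4]
opening: 0.1
grasp_force: 0.0
```

```bash
python3 - <<'E'
from h import *
p=lid(); cv2.imwrite("pics/s5.png",p[50:300,100:450,::-1])
z=np.load("scene0.npz");c=r.camera_info("scene");d1=r.read_camera("scene")[1]
for n,d in(("before",z["d"]),("after",d1)):
    W=cloud(d,c);Q=W[...,:2]-[513,-101];X=Q@[.99,.141];Y=Q@[-.141,.99]
    m=(d>0)&(abs(Y)<125)&(abs(Y)>80)&(X>-20)&(X<0)&(W[...,2]>110); print(n,"front frame z",W[m][:,2].mean(),m.sum())
E
```

```text
pad 241 [516.6 -97.8 131.2] angle -0.002285720046706796 {'t': 21.38, 'ee_pos': [512.75, -100.3, 283.07], 'tcp_rot': [-179.89, -0.07, 98.14], 'opening': 0.27, 'wrist_force': [-0.35, 0.0, -0.08], 'grasp_force': 0.0}
before front frame z 126.67155942626853 154
after front frame z 126.63799027889031 161
```

View pics/s5.png

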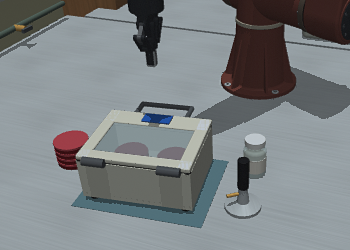

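The crop shows the lid shut with its pad at about (157,118), the gripper clear above it, and the dishes, jar and burner where they were.

```bash
python3 -c "
from cell import r
print(r.hand_in())"
```

```text
the job is handed in; nothing more can be done
None
```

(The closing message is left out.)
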